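# Release the ball with the hidden catch of the sorting box

### The job

Somewhere along the flat plywood panel of the sorting box one small square is a concealed spring button. Feel along the panel with the fingertips until you find it, press it fully home so that the wooden ball drops from the funnel into the tray, then let it spring back and move clear. Leave the ball to fall by itself without touching it, and do not lift or shift the things lying on the bench.

Things in the scene. Friction and masses are not known exactly. Their poses are not given: they have to be found in the camera images.
- sorting_box: Plywood sorting box fixed to the bench, 80 mm high. Origin on the bench under the middle of its panel; x across the box, y along it, z up. x -75 to +75 mm: a flat closed panel on top at z = 80 mm for y -130 to +160 mm; beyond it, to y = +290 mm, an open tray. A board 235 mm tall stands at y +290 to +302 mm and carries the funnel.
- panel_mid (a point): Middle of the panel's top face, 80 mm above the box's origin, same axes. Along the panel lie four 60 mm squares of the same plywood, level with its face, centred here at x = 0 and y = -90, -30, +30 and +90 mm. One of them, a different one each time, holds the button; the other three are solid.
- catch (a joint): Button travel in m: 0 up, 0.008 home (straight down). Button: 50 mm square in the middle of its 60 mm square, top 2 mm below the panel's face when up, 10 mm when home: the fingertips must fit within its 50 mm opening. Spring: 2 N at first, 5 N home. It opens a shutter under the funnel; the ball drops after some 5 mm. Released, it springs back and the shutter shuts.
- ball_center (a point): Centre of the loose hardwood ball, 30 mm across, 15 g. It starts in the funnel's spout, resting on the thin metal shutter at a height of 150 mm.
- funnel_rim (a point): Centre of the rim of the fixed galvanized funnel, 241 mm above the bench, at x = 0, y = +219 mm of the box. The rim is 90 mm across; the funnel narrows to a 42 mm spout that ends 151 mm above the bench.
- tray_in (a point): Middle of the tray's floor, 8 mm above the bench, straight below the funnel. The tray is 126 mm (x) by 118 mm (y) inside, walls 12 mm thick, their tops 80 mm above the bench.
- padlock: Bystander: loose bright steel padlock lying flat, body 45 by 50 by 20 mm, its shackle reaching 50 mm to +x from the origin, which is under the middle of its body.
- hinge: Bystander: loose copper-finish cabinet hinge lying open, 49 by 60 by 7 mm, origin under its middle.
- sash_lock: Bystander: loose blackened iron sash lock, base 28 by 65 mm, 28 mm high, origin under its middle.
- door_stop: Bystander: loose round hardwood door stop with a rubber top, 44 mm across, 43 mm high, origin under its middle.
There are look-alikes about, which are no part of the job. What is shaped like the part that bears ball_center but purple is not meant.

How it is judged:
By the outcome, as a careful person would: the job done as asked, in the order asked, and still so for the second after the job is handed in, with the robot touching nothing.
It also fails if it takes over 48 s, if anything falls off the work surface, if the arm or the gripper's body presses on something with over 40 N, if the wrist force passes 120 N, or if a joint passes its speed limit or range.

### The arm

A 6-joint arm with a two-finger parallel gripper is mounted at the origin on the work surface. World frame = base frame: x ahead of the robot, y to its left, z up, the work surface at z = 0. Lengths are in mm, angles in rad, forces in N, time in s.
With the tool pointing down it reaches from about 350 to 775 mm from the base axis. Payload 7.3 kg.
Tool frame: the origin (TCP) lies midway between the tips of the shut fingers; the grasp point (between the pads) lies 19 mm behind it; z points along the fingers, y is the line along which they close (so a half turn about z gives the same grasp; the last joint's range is limited). The gripper opens to 92 mm and grips with 3 to 60 N. Pads are 19 mm wide; open, the fingers measure 130 mm over their backs; the gripper's body (75 mm by 190 mm) begins 47 mm behind the grasp point.
Start: joints at [-1.4, 0.342, 1.524, -0, 1.275, -0.146], TCP at [163.574, -498.887, 226.741] pointing down, gripper open.
Joint ranges: [-2.53, 2.53], [-0.77, 2.02], [0.04, 2.7], [-1, 4.14], [0.28, 2.66], [-3.11, 3.11]. Speed limits (rad/s): [2.57, 2.57, 3.14, 3.14, 3.14, 3.14].

### API

Orientations are given as [roll, pitch, yaw] about the fixed x, y, z axes, in that order (R = Rz(yaw) Ry(pitch) Rx(roll)).
In Python, from plant import get_obs, capture, camera_model, close_job, search_frame, regions_of, pinpoint gives the robot as it stands. The module is installed in compiled form; this text tells all that it offers.
- The arm moves only by the shell command python3 -m pendant 'ROWS'. ROWS is JSON, one flat list of numbers, 7 for each row, row after row: the shift along the tool's x, y, z in units of 30 mm (1.0 is 30 mm), then the turn, a rotation vector about the tool's x, y, z in units of 4 degrees (1.0 is 4 degrees), then the closure, from -1 (fully open) to 1 (shut), so that 0 is half open. In form: [dx, dy, dz, wx, wy, wz, gripper, dx, dy, dz, wx, wy, wz, gripper, ...]. A call has 1 to 12 rows; each row shifts and turns the commanded pose from where the row before left it, along the tool's axes as they then stand; what a row does not reach is not made up. A row lasts 1/10 s, in which the tool goes at most 50 mm and 8.59 degrees, less where a joint would pass 70% of its speed; a pose out of reach is approached as far as the arm can. A call with a number of a shift or a turn outside -1 to 1 is refused whole. A call with a gripper value outside its range is refused whole. The fingers move at their own pace and stop on an object; the grip force is fixed at half the most. Time passes only in rows, so rows that do not move let the fingers close. It gives the time, the measured TCP pose, the force, the opening and the grip force at its end, in the units of the state.
- get_obs(): the state, without advancing time (a new reading comes with each control period).
- capture(name): name is "scene" or "top" or "wrist"; returns the picture (384x512x3 uint8, red, green, blue); there is no depth.
- camera_model(name): a dict with "fov_y" (degrees; the focal length in pixels is half the picture's height over the tangent of half this angle, whatever the lens; pixels are square), "cx", "cy" (the principal point, pixels), "pose" (4x4, takes a point from camera to world coordinates). Camera axes: x right, y up, looking along -z (the intrinsics and any distortion apply to the point x, -y, -z); pixel columns grow to the right and rows downward; lengths in mm; the calibration is good to about 2 mm. The wrist camera is an equidistant fisheye: a pixel r from the principal point sees the ray r / f radians off the axis. A picture is of the moment at which its call begins: read the wrist's pose just before it. camera_model takes no time and is no camera call; for the wrist camera it gives the pose at the moment of the call.
- close_job(): hands the job in; it is judged then, once.
Trained networks look in the newest picture that a camera, given by its name, has taken for a name from the list of things; names that differ only in an ending like _2 or _b are one class to them, and where a whole thing is asked for, a point or a joint stands for the part that bears it (a point fixed in the world has none). Each returns a list of dicts, best first, with "score" (0 to 1); they miss things now and then, are a little off and sometimes report something else, mostly with a low value. They report only what shows in the picture. A call takes as long as a camera call. They do not tell look-alikes from the thing itself.
- search_frame(camera, thing): "location" ([column, row] in pixels, amid what is visible of it).
- regions_of(camera, thing): "pixels" (384x512 bool, what is visible of it) and "location" ([column, row] in pixels, amid what is visible of it).
- pinpoint(camera, thing): "location" ([column, row] in pixels: a listed point, or the origin of a listed thing).
The state is a dict: "time": time; "joint_positions": joint angles; "dq": joint speeds; "tau": joint torques, N m; "tool_pos": TCP position; "tcp_rot": TCP orientation; "contact_force": force on the tool from outside, world axes, zero at the start; "moment": the same for the moment, N m; "grip_width": finger opening in mm; "finger_force": force on a finger pad.
Only numpy, scipy, OpenCV 4.12 (cv2) and the standard library are available. Lean on these libraries where they do the work, as an engineer would, in place of code of your own. Each camera call takes 0.05 s, during which the arm holds its last target. There are 200 camera calls.

## Working session

There is one attempt and no reset: what is moved stays moved. The work goes in short steps, Python scripts to look and compute and a shell command to move; the robot and the scene stay as the last step left them, time stands still between calls to the robot, and variables do not carry over. Pictures are saved under pics/ and viewed, at most 10 in all, crops included, and the job is handed in when it is done.

```bash
mkdir -p pics; cat > h.py <<'E'
import numpy as np,cv2
from plant import *
def save(c,n):
    im=capture(c); cv2.imwrite('pics/'+n,im[:,:,::-1]); return im
def ray(c,px,m=None):
    m=m or camera_model(c); f=192/np.tan(np.radians(m['fov_y']/2))
    u,v=px[0]-m['cx'],px[1]-m['cy']
    if c=='wrist':
        r=np.hypot(u,v)+1e-9; t=r/f; d=np.array([np.sin(t)*u/r,-np.sin(t)*v/r,-np.cos(t)])
    else: d=np.array([u/f,-v/f,-1])
    P=np.array(m['pose']); return P[:3,3],P[:3,:3]@d
def atz(c,px,z,m=None):
    o,d=ray(c,px,m); return o+d*(z-o[2])/d[2]
E
python3 - <<'E'
from h import *
for c in ['top','scene']:
    save(c,c+'1.png'); m=camera_model(c); print(c,m['fov_y'],np.round(m['pose'],2).tolist())
    for t,z in [('sorting_box',0),('panel_mid',80),('funnel_rim',241),('tray_in',8),('ball_center',150)]:
        for r in pinpoint(c,t)[:2]: print(t,r['score'],np.round(r['location']),atz(c,r['location'],z).round(1))
print(get_obs()['time'],get_obs()['tcp_rot'])
E
```

```text
top 51.05355677097832 [[0.03, 0.98, -0.19, 398.79], [-1.0, 0.03, -0.0, 8.38], [0.01, 0.19, 0.98, 987.68], [0.0, 0.0, 0.0, 1.0]]
sorting_box 0.74 [314. 226.] [ 505.3 -137.7    0. ]
panel_mid 0.72 [318. 224.] [ 500.2 -136.7   80. ]
funnel_rim 0.71 [225. 169.] [582.4  67.8 241. ]
tray_in 0.89 [228. 190.] [586.   75.1   8. ]
ball_center 0.63 [257. 132.] [690.6   8.1 150. ]
ball_center 0.48 [223. 135.] [680.1  82.9 150. ]
scene 45.091294136511536 [[-0.4, -0.73, 0.55, 1071.86], [0.92, -0.32, 0.25, 248.07], [-0.0, 0.61, 0.8, 864.9], [0.0, 0.0, 0.0, 1.0]]
sorting_box 0.88 [209. 187.] [ 501.4 -130.9    0. ]
sorting_box 0.53 [134. 197.] [ 599.2 -278.3   -0. ]
panel_mid 0.93 [203. 167.] [ 511.4 -133.2   80. ]
funnel_rim 0.29 [172. 232.] [765.7 -36.3 241. ]
tray_in 0.76 [272. 243.] [589.4  67.8   8. ]
ball_center 0.77 [255. 301.] [782.6 113.3 150. ]
ball_center 0.65 [214. 292.] [796.2  45.4 150. ]
0.6 [ 3.14150817e+00 -8.56426434e-06  3.16837550e-01]
```

View pics/top1.png

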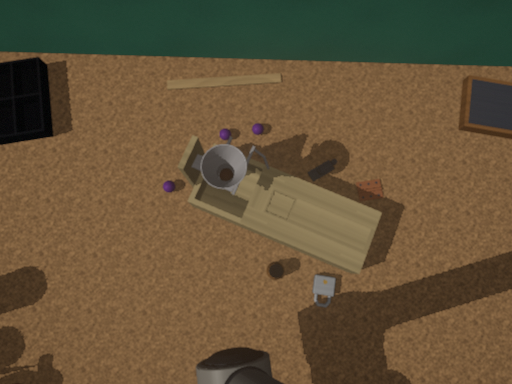

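View pics/scene1.png

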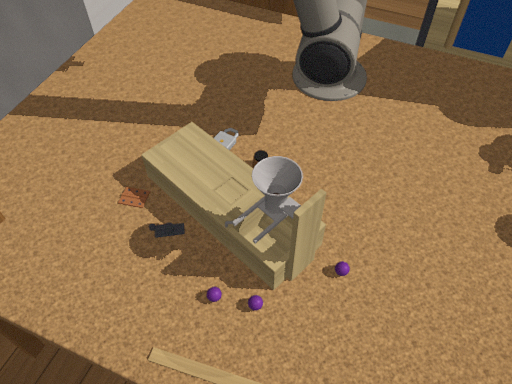

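The top view shows the box (panel around 320,225, tray and funnel at 225,175), and a brown ball inside the funnel at (226,174). Three purple look-alike balls lie on the bench at (225,134), (257,129) and (169,187). A square outline shows at about (281,205) top and (230,188) scene. I'll enlarge that area and fit the box frame.

```bash
python3 - <<'E'
from h import *
a=cv2.imread('pics/top1.png')[150:275,180:390]; b=cv2.imread('pics/scene1.png')[115:285,135:335]
a=cv2.resize(a,(790,470),interpolation=3)
cv2.imwrite('pics/c1.png',np.clip(a*1.6,0,255).astype('uint8'))
b=np.array([505,-135,80.]);w=np.arctan2(-.374,.927)
R=np.array([[np.cos(w),-np.sin(w)],[np.sin(w),np.cos(w)]])
for c,p in [('top',(281,205)),('scene',(230,188)),('top',(380,213)),('top',(361,268)),('top',(190,200))]:
    q=atz(c,p,80); print(c,p,q.round(), (R.T@(q-b)[:2]).round())
def cam(P,c='top'):
    m=camera_model(c);T=np.linalg.inv(np.array(m['pose']));q=T[:3,:3]@P+T[:3,3];f=192/np.tan(np.radians(m['fov_y']/2));return m['cx']-f*q[0]/q[2],m['cy']+f*q[1]/q[2]
for y in(-90,-30,30,90):
    print(y,np.round(cam(np.r_[R@[0,y]+b[:2],80])),(R@[0,y]+b[:2]).round(1))
for n,o in [('padlock',0),('door_stop',0)]:
    for r in pinpoint('top',n)[:1]: print(n,atz('top',r['location'],0).round())
E
```

```text
top (281, 205) [542. -51.  80.] [ 3. 91.]
scene (230, 188) [540. -53.  80.] [ 1. 89.]
top (380, 213) [ 530. -277.   80.] [  76. -123.]
top (361, 268) [ 405. -232.   80.] [ -56. -127.]
top (190, 200) [547. 157.  80.] [-70. 286.]
-90 [355. 238.] [ 471.3 -218.5]
-30 [330. 227.] [ 493.8 -162.8]
30 [305. 217.] [ 516.2 -107.2]
90 [281. 206.] [538.7 -51.5]
padlock [ 363. -154.    0.]
door_stop [401. -43.   0.]
```

View pics/c1.png

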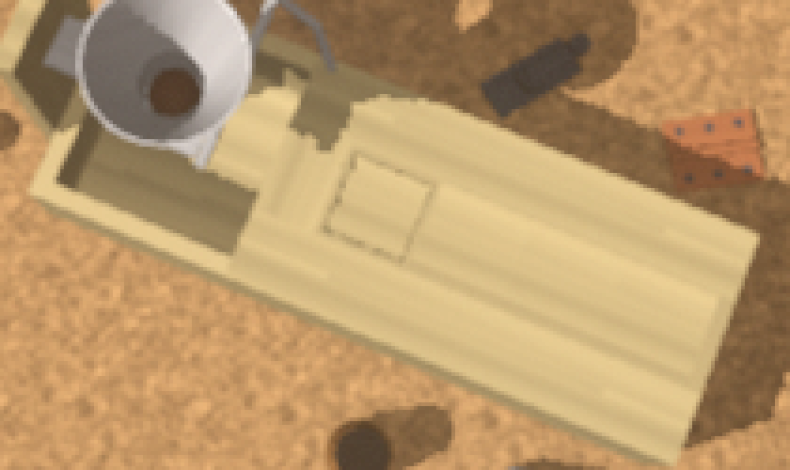

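The only visible seam is the ~50 mm outline at box y≈+90, px (281,205). Both cameras place it within 3 mm, and the ball in the funnel is brown, not purple. I'll go above the seam with the fingers shut and tool y across the box, then test by feel.

```bash
python3 -m pendant '[0.965,-0.598,0,0,0,0,1,0.965,-0.598,0,0,0,0,1,0.965,-0.598,0,0,0,0,1,0.965,-0.598,0,0,0,0,1,0.965,-0.598,0,0,0,0,1,0.965,-0.598,0,0,0,0,1,0.965,-0.598,0,0,0,0,1,0.965,-0.598,0,0,0,0,1,0.965,-0.598,0,0,0,0,1,0.965,-0.598,0,0,0,0,1,0.965,-0.598,0,0,0,0,1,0.965,-0.598,0,0,0,0,1]'
python3 -m pendant '[0.965,-0.598,0,0,0,0,1,0.965,-0.598,0,0,0,0,1,0.965,-0.598,0,0,0,0,1,0.965,-0.598,0,0,0,0,1,0,0,0,0,0,-1,1,0,0,0,0,0,-1,1,0,0,0,0,0,-1,1,0,0,0,0,0,-1,1,0,0,0,0,0,-1,1,0,0,0,0,0,-1,1,0,0,0,0,0,-1,1,0,0,0,0,0,-1,1]'
python3 -m pendant '[0.5,0,0,0,0,-1,1,0,0,0,0,0,-1,1,0,0,0,0,0,-1,1,0,0,0,0,0,-0.5,1,0,0,0,0,0,0,1]'
python3 - <<'E'
from h import *
save('wrist','w1.png');o=get_obs();print(o['tool_pos'],o['tcp_rot'],o['grip_width'],o['contact_force'])
for t,z in [('panel_mid',80),('tray_in',8),('catch',78)]:
    for r in pinpoint('wrist',t)[:2]: print(t,r['score'],np.round(r['location']),atz('wrist',r['location'],z).round(1))
E
```

```text
time: 1.9
tool_pos: [427.4, -184.9, 226.9]
tcp_rot: [3.141, -0.0, 0.317]
contact_force: [0.9, -0.9, 1.1]
grip_width: 1.8
finger_force: 0.0
time: 3.1
tool_pos: [514.3, -81.8, 226.7]
tcp_rot: [3.141, 0.0, 0.878]
contact_force: [0.2, 0.2, -0.1]
grip_width: 0.6
finger_force: 0.0
time: 3.6
tool_pos: [523.9, -70.3, 226.7]
tcp_rot: [3.142, 0.0, 1.12]
contact_force: [-0.7, 0.8, 0.4]
grip_width: 0.6
finger_force: 0.0
[523.92328436 -70.29572271 226.71245881] [3.14152698e+00 7.12042633e-05 1.11886200e+00] 0.160215492109342 [0.05366949 0.57822747 0.42945403]
panel_mid 0.73 [252.  47.] [582.3  58.   80. ]
tray_in 0.98 [254.  49.] [589.8  70.    8. ]Traceback (most recent call last):
  File "<stdin>", line 4, in <module>
ValueError: it knows: ball_center, door_stop, funnel_rim, hinge, padlock, panel_mid, sash_lock, sorting_box, tray_in
```

View pics/w1.png

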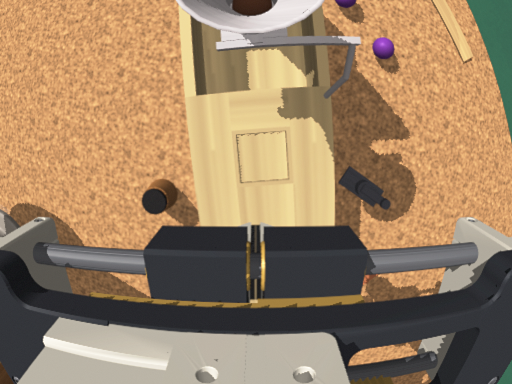

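The wrist view shows the seamed square clearly, centre about (262,156), corners (236,133), (287,130), (290,180), (240,184). The shutter linkage is at (325-358,40-97), beyond the panel's tray end. Next I locate both.

```bash
python3 - <<'E'
from h import *
o=get_obs();p=np.array(o['tool_pos']);y=o['tcp_rot'][2]
q=[atz('wrist',c,80) for c in [(236,133),(287,130),(290,180),(240,184)]]
c=np.mean(q,0);e=(q[0]-q[3]+q[1]-q[2])/2
print(np.round(q,1),c,'len',np.linalg.norm(e),'yaw',np.arctan2(e[1],e[0]),y)
d=c-p;print('tool dx,dy units',(d[0]*np.cos(y)+d[1]*np.sin(y))/30,(d[0]*np.sin(y)-d[1]*np.cos(y))/30)
for px,z in [((325,95),80),((352,75),110),((358,42),150)]:
    g=atz('wrist',px,z)-c; print(px,'ahead',g[:2]@[np.cos(y),np.sin(y)],'side',g[0]*np.sin(y)-g[1]*np.cos(y))
E
```

```text
[[528.5 -14.9  80. ]
 [576.9 -34.8  80. ]
 [557.7 -84.   80. ]
 [508.2 -64.8  80. ]] [542.8346986  -49.62070739  80.        ] len 53.33205829152387 yaw 1.1910498924151853 1.1186683145627556
tool dx,dy units 0.896584530123364 0.2646717394888185
(325, 95) ahead 65.78642478758397 side 63.451408318876304
(352, 75) ahead 84.64250751822806 side 82.85062697581051
(358, 42) ahead 107.47513205795147 side 75.20179798732738
```

```bash
python3 -m pendant '[0.85,0.26,0,0,0,-1,1,0,0,0.9,0,0,0,1,0,0,1,0,0,0,1,0,0,1,0,0,0,1,0,0,1,0,0,0,1,0,0,0.5,0,0,0,1,0,0,0,0,0,0,1]'
python3 -m pendant '[0,0,0.15,0,0,0,1,0,0,0.1,0,0,0,1,0,0,0.1,0,0,0,1,0,0,0,0,0,0,1]'
```

```text
time: 4.45
tool_pos: [540.5, -50.5, 92.5]
tcp_rot: [-3.137, 0.001, 1.189]
contact_force: [0.0, 0.0, -0.5]
grip_width: 0.1
finger_force: 0.0
time: 4.85
tool_pos: [542.2, -50.8, 84.4]
tcp_rot: [3.141, 0.0, 1.189]
contact_force: [-0.6, 0.4, -0.4]
grip_width: 0.2
finger_force: 0.0
```

```bash
python3 -m pendant '[0,0,0.1,0,0,0,1,0,0,0.1,0,0,0,1,0,0,0.05,0,0,0,1,0,0,0,0,0,0,1]'
python3 -m pendant '[0,0,0.05,0,0,0,1,0,0,0.05,0,0,0,1,0,0,0,0,0,0,1,0,0,0,0,0,0,1]'
```

```text
time: 5.25
tool_pos: [542.1, -50.8, 76.7]
tcp_rot: [3.141, 0.0, 1.189]
contact_force: [-0.8, -0.7, 2.3]
grip_width: 0.4
finger_force: 1.2
time: 5.65
tool_pos: [542.1, -50.8, 73.6]
tcp_rot: [3.141, 0.0, 1.189]
contact_force: [0.2, -0.7, 1.6]
grip_width: 0.3
finger_force: 0.8
```

The square gives by about 4 mm at 2 N, below panel level, so this is the button. I'll press it home and dwell.

```bash
python3 -m pendant '[0,0,0.07,0,0,0,1,0,0,0.06,0,0,0,1,0,0,0,0,0,0,1,0,0,0,0,0,0,1]'
python3 -m pendant '[0,0,0.04,0,0,0,1,0,0,0,0,0,0,1,0,0,0,0,0,0,1]'
```

```text
time: 6.05
tool_pos: [542.2, -50.8, 70.2]
tcp_rot: [3.141, 0.0, 1.189]
contact_force: [-1.6, -0.5, 7.1]
grip_width: 0.3
finger_force: 3.7
time: 6.35
tool_pos: [542.2, -50.8, 70.1]
tcp_rot: [3.14, -0.0, 1.19]
contact_force: [-4.1, 1.7, 15.6]
grip_width: 0.5
finger_force: 8.0
```

The button is hard home: z has stopped at 70.1 with 15 N. Before releasing I'll check the ball.

```bash
python3 -m pendant '[0,0,0,0,0,0,1,0,0,0,0,0,0,1,0,0,0,0,0,0,1]' | head -1
python3 - <<'E'
from h import *
a=save('scene','s2.png');b=save('top','t2.png')
a=a[140:300,150:360];b=b[120:240,160:320]
cv2.imwrite('pics/c2.png',np.hstack([cv2.resize(a,(400,300),interpolation=3),cv2.resize(b,(400,300),interpolation=3)])[:,:,::-1])
for c in['scene','top']:
    for r in search_frame(c,'ball_center'): print(c,r['score'],np.round(r['location']))
E
```

```text
time: 6.65
scene 0.7 [253. 301.]
scene 0.58 [275. 239.]
scene 0.54 [340. 264.]
scene 0.53 [218. 292.]
scene 0.16 [260. 214.]
top 0.62 [168. 187.]
top 0.58 [230. 190.]
top 0.5 [222. 133.]
top 0.45 [258. 128.]
```

View pics/c2.png

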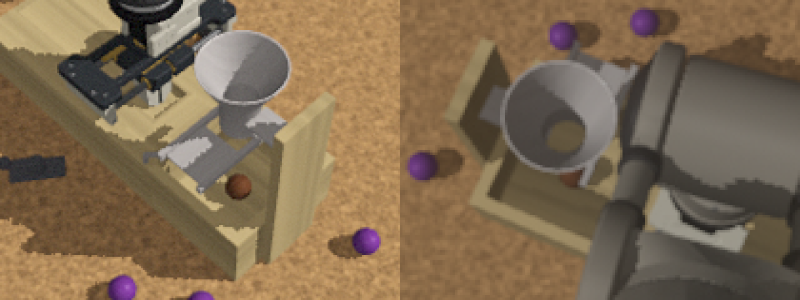

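The brown ball now lies in the tray, at scene (275,239) and top (230,190), and the funnel is empty. I'll raise the fingers straight up and move clear.

```bash
python3 -m pendant '[0,0,-0.2,0,0,0,1,0,0,-0.3,0,0,0,1,0,0,-0.4,0,0,0,1,0,0,-1,0,0,0,1,0,0,-1,0,0,0,1,0,0,-1,0,0,0,1,0,0,-1,0,0,0,1,0,0,-1,0,0,0,1,-1,0,0,0,0,0,1,-1,0,0,0,0,0,1,-1,0,0,0,0,0,1,-1,0,0,0,0,0,1]'
python3 -m pendant '[-1,0,0,0,0,0,1,0,0,0,0,0,0,1,0,0,0,0,0,0,1,0,0,0,0,0,0,1,0,0,0,0,0,0,1]'
python3 - <<'E'
from h import *
save('wrist','w3.png');a=save('scene','s3.png')
for r in search_frame('scene','ball_center'): print(r['score'],np.round(r['location']))
E
```

```text
time: 8.05
tool_pos: [496.7, -162.9, 246.1]
tcp_rot: [3.142, 0.0, 1.19]
contact_force: [0.3, -0.9, 0.3]
grip_width: 0.4
finger_force: 0.0
time: 8.55
tool_pos: [486.5, -189.0, 245.7]
tcp_rot: [-3.142, -0.0, 1.191]
contact_force: [0.1, 0.4, 0.1]
grip_width: 0.4
finger_force: 0.0
0.68 [256. 303.]
0.63 [256. 156.]
0.55 [218. 294.]
0.47 [339. 265.]
```

View pics/s3.png

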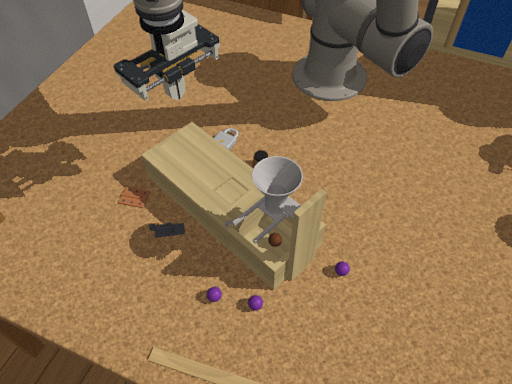

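The ball rests in the tray at (275,240), the shutter is shut again, the loose things have not moved, and the arm is clear.

```bash
python3 -c "from plant import *;print(close_job())"
```

```text
the job is handed in; nothing more can be done
None
```

I found the button in the square at y = +90 mm and pressed it fully home; the wooden ball dropped into the tray, I released the button and moved the arm clear, and the job is handed in (about 9 s on the robot's clock).

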